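# Set a cast table to its taped height and lock the cam

### The job

Raise the cast stand's sliding carrier, with the plaster model riding on its table, until the top of its clamp block just meets the lower edge of the masking-tape band on the column. Hold it there a moment with the cam lever still open, then squeeze the lever fully shut against the block without letting the carrier slip from the mark, and finish while still holding the block and the shut lever between the fingers. Keep the model on its table and do not disturb the tape roll, the wax jar or the spirit burner.

Things in the scene. Friction and masses are not known exactly. Their poses are not given: they have to be found in the camera images.
- stand: fixed cast stand: grey foot (x -105 to +37, y -42 to +42 mm, top 12 mm above the bench) with an upright steel column 14 mm thick, its capped top 100 mm above the bench. Origin: on the bench in the column's axis. z up; -x points from the column to the cast table, +y to the lever's side
- carrier: aluminium carrier on the column, slides upright only: clamp block x -20 to +24, y -15 to +15, z 0 to 26 mm; ahead of it a rimmed cast table x -31 to -101, y -37 to +37, face z 10, rim z 14 mm. Origin: column axis, block's underside; axes as the stand's. 0.34 kg with the model. Starts down, origin 24 mm above the bench; 42 mm travel. Drops if let go with the lever open; the shut cam locks it
- block_top (a point): point in the column's axis at the height of the block's upper face (50 mm above the bench at the start)
- cheek (a point): middle of the place to grip on the block's flat side away from the lever: carrier frame (13, -15, 13) mm
- lever (a joint): black cam lever, 39 mm long, pin upright at carrier (-20, 22) mm, points to +x. 0 = shut along the block; grows as the free end swings out to +y (max 0.55). Starts at 0.36 to 0.46, stays where left: about 10 N at its pad moves it, 14 N over the last 0.15 rad where the cam bites; a 5 N grip on pad and cheek lifts the carrier without moving it
- lever_pad (a point): outside of the upright round thumb pad (10 mm thick, 16 mm high, axis 34 mm along the lever from the pin and 2 mm to its block side) where a finger presses. Shut: carrier (14, 25, 13) mm, straight across from the cheek. Width cheek to pad: 40 mm shut, about 53 mm at 0.4 rad, so while shutting the middle of the grip moves 6 to 7 mm toward the cheek
- tape_edge (a point): point in the column's axis at the height of the lower edge of the masking-tape band (9 mm high) round the column; 68 to 84 mm above the bench, above the block at the start
- cast: plaster upper-jaw model 55 x 63 x 21 mm, lying loose on the cast table. Origin: centre of its underside
- tape_roll: roll of masking tape, 84 mm across, 19 mm high, lying on the bench beyond the stand. Bystander. Origin: centre of its underside
- wax_jar: jar of wax with a red screw lid, 39 mm across, 42 mm high, standing beyond the stand. Bystander. Origin: centre of its underside
- spirit_burner: glass spirit burner, 47 mm across, 59 mm high, standing at the right. Bystander. Origin: centre of its underside
- table_mid (a point): middle of the cast table's upper face, carrier frame (-66, 0, 10) mm

How it is judged (in metres and radians):
On the way:
1. the carrier is held by the fingers with the top of its block at the tape's lower edge (within 4 mm), the lever still open (more than 0.2 rad) (z of block_top in the frame of tape_edge between -0.004 and 0.004 m and value of joint lever above 0.2 rad and contact force between the fingers and carrier above 1 N), for 0.3 s.
At the end, for the whole second after the job is handed in: top of the block within 4 mm of the tape's lower edge, lever shut (under 0.06 rad), carrier at rest, the fingers still pressing on the lever and on the clamp block (carrier_c0), over 2 N each, the model flat on its table (within 15 mm of the middle) (z of block_top in the frame of tape_edge between -0.004 and 0.004 m and value of joint lever below 0.06 rad and contact force between the fingers and lever above 2 N and contact force between the fingers and carrier_c0 above 2 N and linear speed of carrier below 0.01 m/s and horizontal distance between cast and table_mid below 0.015 m and angle between cast's own z axis and vertical below 0.15 rad); the arm keeps its last pose, push and grip.
It fails at once if the model leaves its table or tips (horizontal distance between cast and table_mid above 0.02 m or angle between cast's own z axis and vertical above 0.3 rad).
It fails at once if a bystander is pushed by more than 20 mm (distance of any of tape_roll, wax_jar, spirit_burner from where it was at the start of the episode above 0.02 m).
It also fails if it takes over 35 s, if anything falls off the work surface, if the arm or the gripper's body presses on something with over 40 N, if the wrist force passes 120 N, or if a joint passes its speed limit or range.

### The arm

A 6-joint arm with a two-finger parallel gripper is mounted at the origin on a cart in front of the work surface, level with it; the furniture and walls round the work are solid. World frame = base frame: x ahead of the robot, y to its left, z up, the work surface at z = 0. Lengths are in mm, angles in degrees, forces in N, time in s.
With the tool pointing down it reaches from about 250 to 725 mm from the base axis. Payload 4 kg.
Tool frame: the origin (TCP) lies at the centre of the arm's flange, where the gripper is bolted on; the fingertips stand 173 mm ahead of it and the grasp point (between the pads) lies 155 mm ahead of it (bot.pinch_z is the x of the grasp point in the tool frame, in mm); x points along the fingers, z is the direction in which the jaws open and shut, and the axes are right-handed (so a half turn about x gives the same grasp; the last joint's range is limited). The gripper opens to 85 mm and grips with 20 to 120 N. Pads are 22 mm wide; open, the fingers measure 114 mm over their backs; the gripper's body (76 mm by 85 mm) begins 54 mm behind the grasp point. The pads swing forward as they close: fully open they stand 13 mm farther back than shut.
Start: joints at [-70.76, 13.785, 0.286, 76.501, 0, 90], TCP at [164.761, -472.074, 404.706] pointing down, gripper open.
Joint ranges: [-155.79, 155.79], [-60.16, 107.12], [-62.33, 73.08], [-114, 123.19], [-81.49, 82.49], [-180, 180]. Speed limits (degrees/s): [159.86, 159.86, 180, 180, 180, 180].

### API

Orientations are given as a 3x3 rotation matrix whose columns are the frame's x, y, z axes.
In Python, from rig import bot gives the robot as it stands.
- The arm moves only by the tool apply_moves, never from a script. Its argument "increments" is a list of rows, each an object of numbers: "dx", "dy", "dz": the shift along the tool's x, y, z in m; "twist": the turn about the tool's x in degrees. In form: [{"dx": .., "dy": .., "dz": .., "twist": ..}, ...]. A call has 1 to 12 rows; each row is the pose to reach, as a shift and turn from the pose measured when the call began, along the tool's axes at that moment; what a row does not reach only later rows make up. A row lasts 1/10 s, in which the tool goes at most 50 mm and 8.59 degrees, less where a joint would pass 70% of its speed; a pose out of reach is approached as far as the arm can. A call with a gripper value outside its range is refused whole. "hand" is the gripper command: -1 is fully open, 1 is shut, values between are in proportion, set as the call begins (left out, the last holds). The fingers move at their own pace and stop on an object; "squeeze" is the grip in N (left out, the last holds). Time passes only in rows, so rows that repeat a pose let the fingers close. It gives the time, the measured TCP pose, the force and the opening at its end, in the units of the state.
- bot.state(): the state, without advancing time (a new reading comes with each control period).
- bot.get_image(name): name is "side" or "top" or "wrist"; returns the picture (384x512x3 uint8, red, green, blue); there is no depth.
- bot.get_calibration(name): a dict with "K" (3x3 intrinsics, pixels), "dist_coeffs" ([k1, k2, p1, p2, k3] as OpenCV has them; the pictures are not rectified), "R" (3x3) and "t" (3): a world point X has camera coordinates R X + t; the wrist camera has in their place "T_tool_cam" (4x4, takes a point from camera to tool coordinates, whose origin is the TCP and whose axes are the tool frame's). Camera axes: x right, y down, z forward; pixel columns grow to the right and rows downward; lengths in mm; the calibration is good to about 2 mm. A picture is of the moment at which its call begins: read the wrist's pose just before it. get_calibration takes no time and is no camera call.
- bot.job_done(): hands the job in, once; it reports no verdict.
The state is a dict: "clock": time; "joint_positions": joint angles; "qvel": joint speeds; "tau": joint torques, N m; "tcp_pos": TCP position; "tool_rot": TCP orientation; "force": force on the tool from outside, world axes, zero at the start; "ft_torque": the same for the moment, N m; "width": finger opening in mm.
Only numpy, scipy, OpenCV 4.12 (cv2) and the standard library are available. Lean on these libraries where they do the work, as an engineer would, in place of code of your own. Each camera call takes 0.05 s, during which the arm holds its last target.

## Working session

There is one attempt and no reset: what is moved stays moved. The work goes in short steps, Python scripts to look and compute and a tool call to move; the robot and the scene stay as the last step left them, time stands still between calls to the robot, and variables do not carry over. Pictures are saved under pics/ and viewed, and the job is handed in when it is done.

Besides the shell and the picture viewer there is one more tool, called after "Emit:" by a JSON object that holds its "op" and its "data", one argument or row to a line. apply_moves: Moves the arm, as the interface text tells. Its arguments: {"type":"object","properties":{"increments":{"type":"array"},"hand":{"type":"number"},"squeeze":{"type":"number"}},"required":["increments"]}

```bash
ls; mkdir -p pics; python3 - <<'E'
from rig import bot
import cv2
s=bot.state(); print(s['clock'],s['tcp_pos'],s['tool_rot'],s['width'],bot.pinch_z)
for n in ['side','top','wrist']:
    im=bot.get_image(n); cv2.imwrite(f'pics/{n}0.png',im[:,:,::-1]); print(n,bot.get_calibration(n))
E
```

```text
pics
0.0 [ 164.66858142 -471.81868599  403.77369993] [[-7.15565406e-04  9.44148984e-01  3.29518109e-01]
 [ 2.04243543e-03  3.29518886e-01 -9.44146775e-01]
 [-9.99997658e-01 -2.57930836e-06 -2.16415565e-03]] 85.31513666732681 154.70000000000002
side {'K': array([[367.39715097,   0.        , 255.33344087],
       [  0.        , 367.39715097, 194.8289971 ],
       [  0.        ,   0.        ,   1.        ]]), 'dist_coeffs': array([-0.09946549,  0.        ,  0.        ,  0.        ,  0.        ]), 'R': array([[-0.97460355, -0.22362401, -0.01184166],
       [-0.06962705,  0.35286018, -0.93308187],
       [ 0.21283796, -0.9085604 , -0.35946906]]), 't': array([507.37783796, 265.57848604, 392.19384823])}
top {'K': array([[422.27284307,   0.        , 252.01468256],
       [  0.        , 422.27284307, 189.00618787],
       [  0.        ,   0.        ,   1.        ]]), 'dist_coeffs': array([-0.15899922,  0.        ,  0.        ,  0.        ,  0.        ]), 'R': array([[ 0.02773983, -0.99946792,  0.01715763],
       [-0.99757257, -0.02877579, -0.06341079],
       [ 0.06387078, -0.01535698, -0.99784001]]), 't': array([-407.5172295 ,  584.94923084,  881.75568844])}
wrist {'K': array([[314.43888572,   0.        , 254.72508213],
       [  0.        , 314.43888572, 192.00859316],
       [  0.        ,   0.        ,   1.        ]]), 'dist_coeffs': array([-0.00126707,  0.        ,  0.        ,  0.        ,  0.        ]), 'T_tool_cam': array([[-4.67624665e-04, -2.91343488e-01,  9.56618395e-01,
         3.11051950e+01],
       [-1.51063151e-03, -9.56617202e-01, -2.91343863e-01,
         7.43727756e+01],
       [ 9.99998750e-01, -1.58133747e-03,  7.22514558e-06,
         6.58297856e-01],
       [ 0.00000000e+00,  0.00000000e+00,  0.00000000e+00,
         1.00000000e+00]])}
```

View pics/side0.png

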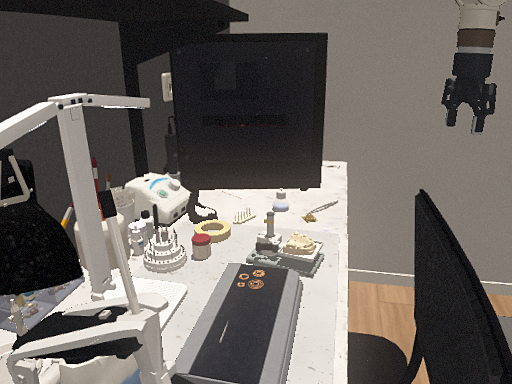

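View pics/top0.png

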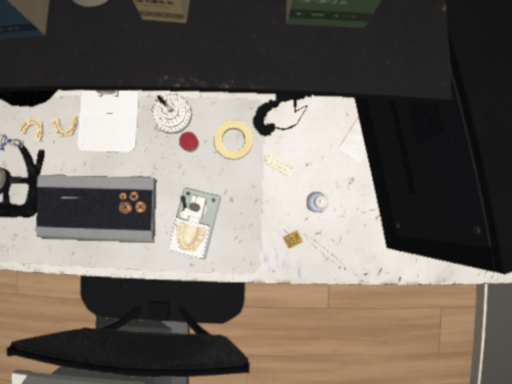

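View pics/wrist0.png

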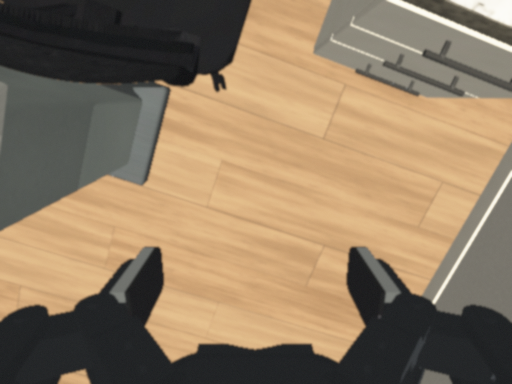

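```bash
python3 - <<'E'
import cv2
im=cv2.imread('pics/top0.png')[175:270,150:250]; cv2.imwrite('pics/topc.png',cv2.resize(im,None,fx=6,fy=6,interpolation=cv2.INTER_CUBIC))
im=cv2.imread('pics/side0.png')[195:285,235:335]; cv2.imwrite('pics/sidec.png',cv2.resize(im,None,fx=6,fy=6,interpolation=cv2.INTER_CUBIC))
E
```

```text
(no output)
```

View pics/topc.png

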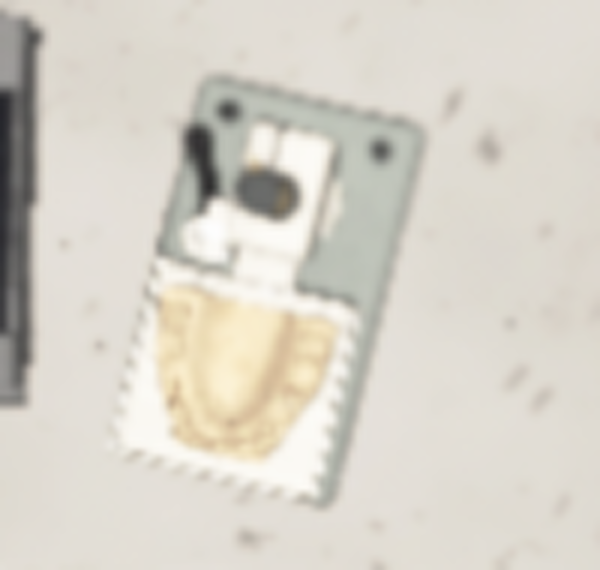

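View pics/sidec.png

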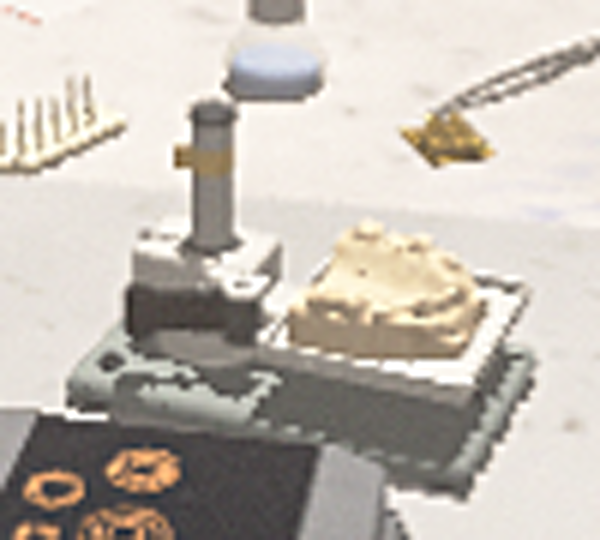

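```bash
cat > h.py <<'E'
import numpy as np, cv2
from rig import bot
def cam(n,pos=None,rot=None):
    c=bot.get_calibration(n); K,d=c['K'],c['dist_coeffs']
    if 'R' in c: R,t=c['R'],np.array(c['t'])
    else:
        T=np.array(c['T_tool_cam']); W=np.eye(4); W[:3,:3]=rot; W[:3,3]=pos
        I=np.linalg.inv(W@T); R,t=I[:3,:3],I[:3,3]
    return K,d,np.array(R),t
def ray(C,uv):
    K,d,R,t=C; p=cv2.undistortPoints(np.array([[uv]],float),K,d)[0,0]
    return -R.T@t, R.T@np.array([p[0],p[1],1])
def onz(C,uv,z):
    o,v=ray(C,uv); return o+v*(z-o[2])/v[2]
def proj(C,X):
    K,d,R,t=C; return cv2.projectPoints(np.array(X,float).reshape(-1,1,3),cv2.Rodrigues(R)[0],t,K,d)[0][:,0]
E
python3 - <<'E'
from h import *
T=cam('top');S=cam('side')
f=lambda u,v,ox,oy:((u+.5)/6-.5+ox,(v+.5)/6-.5+oy)
P=[onz(T,f(*q,150,175),z) for q,z in [((205,75),12),((425,125),12),((325,508),12),((267,193),100),((200,130),45),((115,455),38),((325,500),38),((360,300),38),((160,255),38)]]
for p in P: print(p.round(1))
d=P[1]-P[2]; print('yaw long',np.degrees(np.arctan2(d[1],d[0])),np.linalg.norm(d)); d=P[0]-P[1]; print(np.degrees(np.arctan2(-d[0],d[1])),np.linalg.norm(d))
d=P[7]-P[6];print(np.degrees(np.arctan2(d[1],d[0])),np.linalg.norm(d))
# side: heights along the column axis: closest point of ray
c=P[3][:2]
for nm,q in [('captop',(213,105)),('tape top',(211,149)),('tape bot',(211,174)),('block',(212,248))]:
    o,v=ray(S,f(*q,235,195)); s=((c-o[:2])@v[:2])/(v[:2]@v[:2]); print(nm,(o+s*v).round(1))
E
```

```text
[ 596.8 -242.9   12. ]
[ 581.  -323.1   12. ]
[ 442.5 -291.4   12. ]
[ 553.3 -277.5  100. ]
[ 575.5 -246.7   45. ]
[ 461.2 -219.6   38. ]
[ 448.  -293.7   38. ]
[ 518.1 -303.8   38. ]
[ 531.6 -233.2   38. ]
yaw long -12.896470988106078 142.1010475256867
-11.117174577781935 81.71175377430485
-8.219634491497157 70.73966439232795
captop [ 553.1 -277.5  101.9]
tape top [ 553.8 -277.4   85.9]
tape bot [ 553.7 -277.4   76.7]
block [ 553.3 -277.5   49. ]
```

Emit:
{"op": "apply_moves", "data": {
  "increments": [
    {"dx": 0.0, "dy": 0.04, "dz": -0.005, "twist": 3},
    {"dx": 0.0, "dy": 0.08, "dz": -0.01, "twist": 6},
    {"dx": 0.0, "dy": 0.12, "dz": -0.016, "twist": 9},
    {"dx": 0.0, "dy": 0.16, "dz": -0.021, "twist": 12},
    {"dx": 0.0, "dy": 0.2, "dz": -0.026, "twist": 15},
    {"dx": 0.0, "dy": 0.24, "dz": -0.032, "twist": 18},
    {"dx": 0.0, "dy": 0.28, "dz": -0.037, "twist": 21},
    {"dx": 0.0, "dy": 0.32, "dz": -0.042, "twist": 24},
    {"dx": 0.01, "dy": 0.36, "dz": -0.047, "twist": 27},
    {"dx": 0.02, "dy": 0.4, "dz": -0.053, "twist": 30},
    {"dx": 0.03, "dy": 0.44, "dz": -0.058, "twist": 30.7},
    {"dx": 0.04, "dy": 0.448, "dz": -0.059, "twist": 30.7}
  ],
  "hand": -1,
  "squeeze": 20
}}

```text
clock: 1.35
tcp_pos: [571.4, -266.0, 362.5]
tool_rot: [[-0.0, 0.981, -0.194], [0.003, -0.194, -0.981], [-1.0, -0.001, -0.002]]
force: [-0.6, 0.5, -0.3]
width: 85.6
```

```bash
cat > snap.py <<'E'
import sys,json
from h import *
tag=sys.argv[1]
s=bot.state(); print(s['clock'],np.round(s['tcp_pos'],1),np.round(s['force'],1),round(s['width'],1)); R=np.array(s['tool_rot']); print(R.round(4).tolist(), np.round(s['joint_positions'],1))
for n in sys.argv[2:]:
    s=bot.state()
    cv2.imwrite(f'pics/{n}{tag}.png',bot.get_image(n)[:,:,::-1])
    json.dump(dict(p=list(map(float,s['tcp_pos'])),R=np.array(s['tool_rot']).tolist()),open(f'pics/{n}{tag}.json','w'))
E
python3 snap.py 1 wrist
```

```text
1.35 [ 571.4 -266.   362.5] [-0.6  0.5 -0.3] 85.6
[[-0.0001, 0.9809, -0.1943], [0.0025, -0.1943, -0.9809], [-1.0, -0.0006, -0.0025]] [-2.500e+01  2.990e+01  1.780e+01  7.800e+01  1.000e-01  1.662e+02]
```

View pics/wrist1.png

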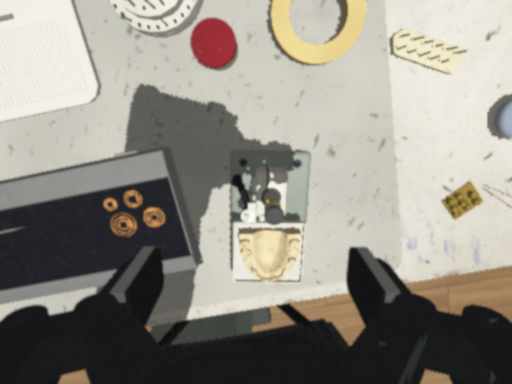

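```bash
python3 - <<'E'
import cv2
im=cv2.imread('pics/wrist1.png')[142:237,215:325]; cv2.imwrite('pics/w1c.png',cv2.resize(im,None,fx=6,fy=6,interpolation=cv2.INTER_CUBIC))
E
```

```text
(no output)
```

View pics/w1c.png

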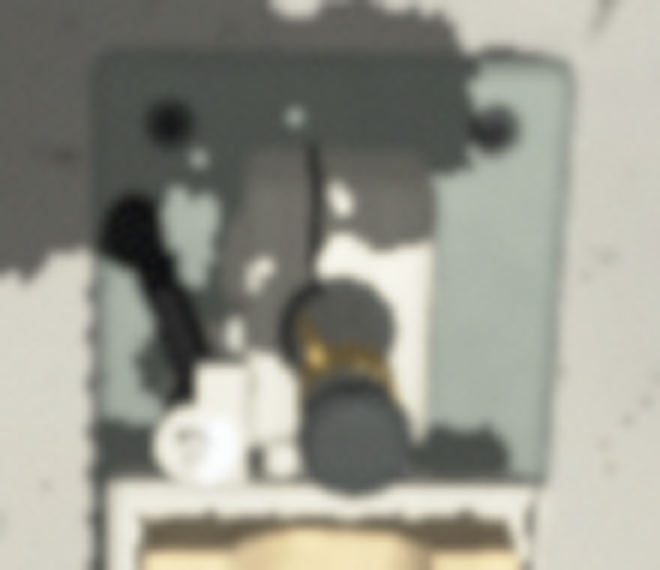

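```bash
python3 - <<'E'
from h import *; import json
j=json.load(open('pics/wrist1.json')); R=np.array(j['R']); p=np.array(j['p']); C=cam('wrist',p,R)
f=lambda u,v:((u+.5)/6-.5+215,(v+.5)/6-.5+142)
Q=dict(fl=((92,52),12),fr=((572,60),12),frn=((548,480),12),fln=((97,480),12),bolt1=((170,122),12),bolt2=((493,128),12),cap=((355,437),100),blockfr=((437,152),50),blockfl=((243,155),50),cheeklow=((428,440),50),pad=((135,225),45),pin=((195,440),48))
W={}
for k,(q,z) in Q.items(): W[k]=onz(C,f(*q),z)
g=lambda a,b:W[a]-W[b]
yaw=lambda d:np.degrees(np.arctan2(d[1],d[0]))
print('foot front',yaw(g('fl','fr'))-90,'right',yaw(g('fr','frn')),'left',yaw(g('fl','fln')),'bolts',yaw(g('bolt1','bolt2'))-90,'block far',yaw(g('blockfl','blockfr'))-90,'cheek',yaw(g('blockfr','cheeklow')))
for y in (-11.5,-10.5):
    a=np.radians(y); ex=np.array([np.cos(a),np.sin(a)]); ey=np.array([-ex[1],ex[0]])
    c=W['cap'][:2]
    print(y,c.round(1))
    for k in W: d=W[k][:2]-c; print('  ',k,(d@ex).round(1),(d@ey).round(1))
E
```

```text
foot front -12.226161655666104 right -11.609979167408843 left -11.941222022754912 bolts -12.34307001660153 block far -10.354937813039612 cheek -11.305502881067598
-11.5 [ 554.5 -277.7]
   fl 36.0 40.6
   fr 34.9 -41.1
   frn -42.0 -40.9
   fln -42.4 41.2
   bolt1 23.9 27.4
   bolt2 23.1 -28.1
   cap 0.0 0.0
   blockfr 27.2 -14.7
   blockfl 26.6 14.8
   cheeklow -19.7 -14.8
   pad 14.2 31.7
   pin -20.6 22.4
-10.5 [ 554.5 -277.7]
   fl 36.7 40.0
   fr 34.2 -41.7
   frn -42.7 -40.2
   fln -41.7 41.9
   bolt1 24.4 27.0
   bolt2 22.6 -28.5
   cap 0.0 0.0
   blockfr 26.9 -15.1
   blockfl 26.8 14.4
   cheeklow -19.9 -14.5
   pad 14.8 31.5
   pin -20.2 22.7
```

Emit:
{"op": "apply_moves", "data": {
  "increments": [
    {"dx": 0.03, "dy": -0.001, "dz": 0.004, "twist": 0.5},
    {"dx": 0.06, "dy": -0.001, "dz": 0.004, "twist": 0.5},
    {"dx": 0.09, "dy": -0.001, "dz": 0.004, "twist": 0.5},
    {"dx": 0.12, "dy": -0.001, "dz": 0.004, "twist": 0.5},
    {"dx": 0.135, "dy": -0.001, "dz": 0.004, "twist": 0.5},
    {"dx": 0.145, "dy": -0.001, "dz": 0.004, "twist": 0.5},
    {"dx": 0.151, "dy": -0.001, "dz": 0.004, "twist": 0.5},
    {"dx": 0.154, "dy": -0.001, "dz": 0.004, "twist": 0.5},
    {"dx": 0.154, "dy": -0.001, "dz": 0.004, "twist": 0.5}
  ]
}}

```text
clock: 2.3
tcp_pos: [568.1, -269.7, 206.9]
tool_rot: [[-0.003, 0.979, -0.203], [0.003, -0.203, -0.979], [-1.0, -0.004, -0.003]]
force: [0.2, 0.2, 0.5]
width: 85.3
```

```bash
python3 snap.py 2 wrist side; python3 - <<'E'
import cv2
im=cv2.imread('pics/side2.png')[150:290,215:355]; cv2.imwrite('pics/side2c.png',cv2.resize(im,None,fx=4,fy=4,interpolation=cv2.INTER_CUBIC))
E
```

```text
2.3 [ 568.1 -269.7  206.9] [0.2 0.2 0.5] 85.3
[[-0.003, 0.9791, -0.2034], [0.0034, -0.2033, -0.9791], [-1.0, -0.0036, -0.0027]] [-2.540e+01  3.640e+01  4.600e+00  5.850e+01  1.000e-01  1.663e+02]
```

View pics/wrist2.png

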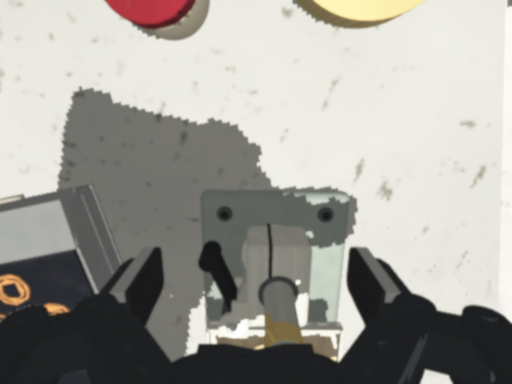

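View pics/side2c.png

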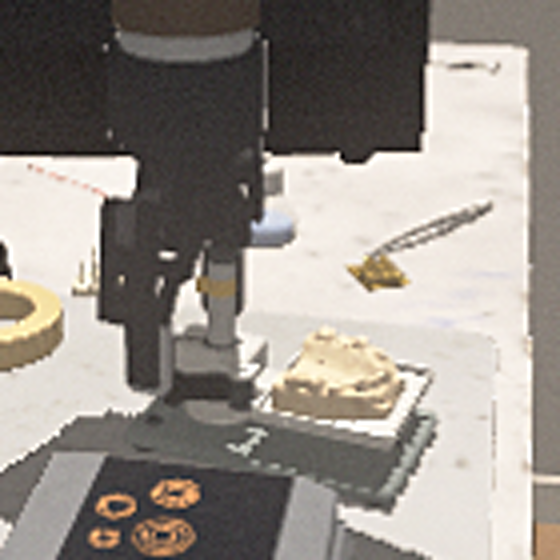

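Emit:
{"op": "apply_moves", "data": {
  "increments": [
    {"dx": 0.002, "dy": 0.0025, "dz": 0.0},
    {"dx": 0.0035, "dy": 0.0025, "dz": 0.0},
    {"dx": 0.0035, "dy": 0.0025, "dz": 0.0},
    {"dx": 0.0035, "dy": 0.0025, "dz": 0.0},
    {"dx": 0.0035, "dy": 0.0025, "dz": 0.0},
    {"dx": 0.0035, "dy": 0.0025, "dz": 0.0}
  ],
  "hand": -0.34
}}

```text
$.increments[0]: bad value
```

```bash
python3 snap.py 3 wrist
```

```text
2.4 [ 568.4 -269.6  207.4] [-0.4  0.   0.2] 85.4
[[-0.0021, 0.9792, -0.2031], [0.003, -0.2031, -0.9792], [-1.0, -0.0027, -0.0025]] [-2.540e+01  3.640e+01  4.700e+00  5.850e+01  1.000e-01  1.663e+02]
```

View pics/wrist3.png

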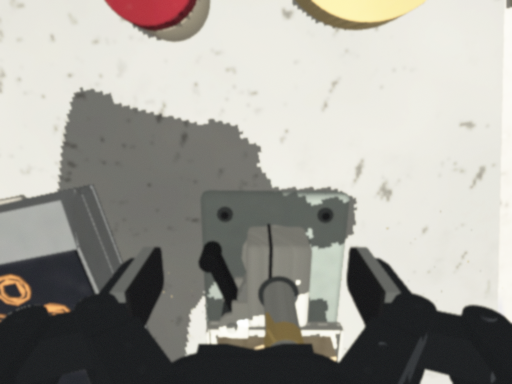

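Emit:
{"op": "apply_moves", "data": {
  "increments": [
    {"dx": 0.002, "dy": 0.002, "dz": 0.0, "twist": 0},
    {"dx": 0.0035, "dy": 0.002, "dz": 0.0, "twist": 0},
    {"dx": 0.0035, "dy": 0.002, "dz": 0.0, "twist": 0},
    {"dx": 0.0035, "dy": 0.002, "dz": 0.0, "twist": 0},
    {"dx": 0.0035, "dy": 0.002, "dz": 0.0, "twist": 0},
    {"dx": 0.0035, "dy": 0.002, "dz": 0.0, "twist": 0}
  ],
  "hand": -0.34
}}

```text
clock: 3.05
tcp_pos: [570.4, -269.9, 203.9]
tool_rot: [[-0.002, 0.979, -0.203], [0.003, -0.203, -0.979], [-1.0, -0.003, -0.002]]
force: [0.7, -0.4, -0.5]
width: 57.3
```

```bash
python3 snap.py 4 wrist
```

```text
3.05 [ 570.4 -269.9  203.9] [ 0.7 -0.4 -0.5] 57.3
[[-0.002, 0.9792, -0.203], [0.003, -0.203, -0.9792], [-1.0, -0.0026, -0.0025]] [-2.530e+01  3.680e+01  4.800e+00  5.820e+01  1.000e-01  1.664e+02]
```

View pics/wrist4.png

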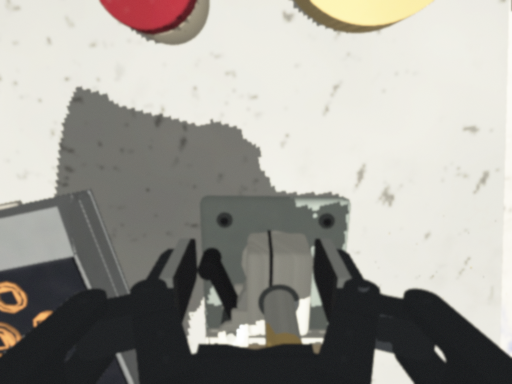

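Emit:
{"op": "apply_moves", "data": {
  "increments": [
    {"dx": 0, "dy": 0, "dz": 0.0, "twist": 0},
    {"dx": 0, "dy": 0, "dz": 0.0, "twist": 0},
    {"dx": 0, "dy": 0, "dz": 0, "twist": 0}
  ],
  "hand": -0.27
}}

```text
clock: 3.4
tcp_pos: [570.4, -269.9, 203.9]
tool_rot: [[-0.002, 0.979, -0.203], [0.003, -0.203, -0.979], [-1.0, -0.003, -0.003]]
force: [-0.2, 0.1, 0.4]
width: 54.3
```

Emit:
{"op": "apply_moves", "data": {
  "increments": [
    {"dx": 0, "dy": 0, "dz": 0.0, "twist": 0},
    {"dx": 0, "dy": 0, "dz": 0.0, "twist": 0},
    {"dx": 0, "dy": 0, "dz": 0, "twist": 0}
  ],
  "hand": -0.24
}}

```text
clock: 3.7
tcp_pos: [570.5, -269.7, 204.0]
tool_rot: [[-0.002, 0.979, -0.203], [0.003, -0.203, -0.979], [-1.0, -0.003, -0.003]]
force: [-0.0, 1.2, 1.2]
width: 53.0
```

```bash
python3 snap.py 5 wrist
```

```text
3.7 [ 570.5 -269.7  204. ] [-0.   1.2  1.2] 53.0
[[-0.0018, 0.9792, -0.2028], [0.0035, -0.2028, -0.9792], [-1.0, -0.0025, -0.0031]] [-2.530e+01  3.680e+01  4.800e+00  5.820e+01  1.000e-01  1.664e+02]
```

View pics/wrist5.png

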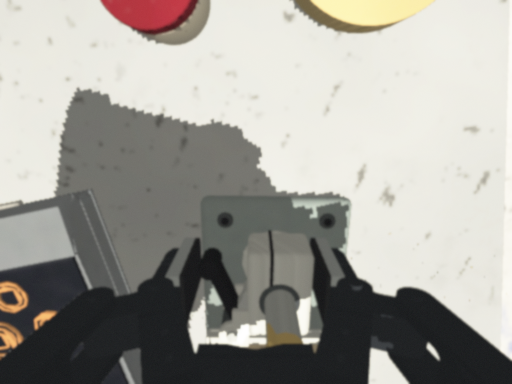

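Emit:
{"op": "apply_moves", "data": {
  "increments": [
    {"dx": 0, "dy": 0, "dz": 0.0007, "twist": 0},
    {"dx": 0, "dy": 0, "dz": 0.0007, "twist": 0},
    {"dx": 0, "dy": 0, "dz": 0.0007, "twist": 0}
  ],
  "hand": -0.21
}}

```text
clock: 4.05
tcp_pos: [570.4, -270.2, 204.2]
tool_rot: [[-0.001, 0.979, -0.203], [0.004, -0.203, -0.979], [-1.0, -0.002, -0.004]]
force: [0.6, 2.2, 3.6]
width: 51.8
```

Emit:
{"op": "apply_moves", "data": {
  "increments": [
    {"dx": 0, "dy": 0, "dz": 0.0007, "twist": 0},
    {"dx": 0, "dy": 0, "dz": 0.0007, "twist": 0},
    {"dx": 0, "dy": 0, "dz": 0.0007, "twist": 0}
  ],
  "hand": -0.18
}}

```text
clock: 4.35
tcp_pos: [570.5, -270.9, 204.5]
tool_rot: [[-0.0, 0.979, -0.203], [0.004, -0.203, -0.979], [-1.0, -0.001, -0.004]]
force: [1.7, 2.6, 3.5]
width: 50.5
```

```bash
python3 snap.py 6 wrist; python3 -c "
import cv2
im=cv2.imread('pics/wrist6.png')[215:350,150:370]; cv2.imwrite('pics/w6c.png',cv2.resize(im,None,fx=3.6,fy=3.6,interpolation=cv2.INTER_CUBIC))"
```

```text
4.35 [ 570.5 -270.9  204.5] [1.7 2.6 3.5] 50.5
[[-0.0004, 0.9792, -0.203], [0.004, -0.203, -0.9792], [-1.0, -0.0013, -0.0039]] [-25.4  36.8   4.9  58.3   0.2 166.3]
```

View pics/w6c.png

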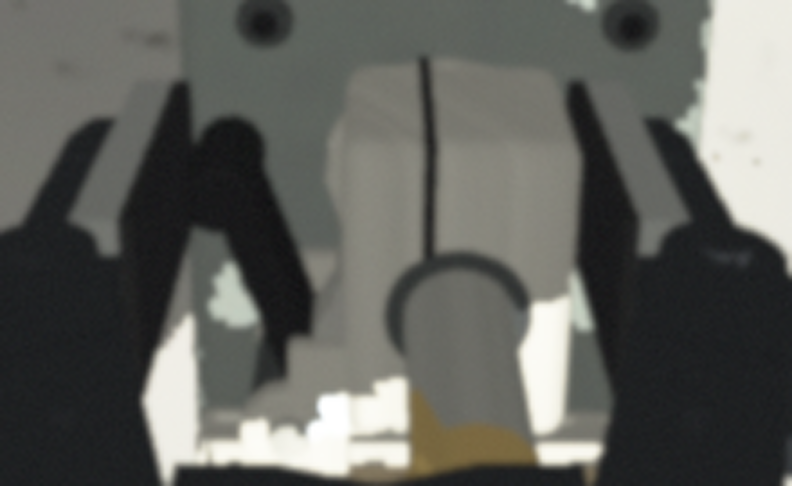

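Emit:
{"op": "apply_moves", "data": {
  "increments": [
    {"dx": -0.002, "dy": 0, "dz": 0, "twist": 0},
    {"dx": -0.004, "dy": 0, "dz": 0, "twist": 0},
    {"dx": -0.006, "dy": 0, "dz": 0, "twist": 0},
    {"dx": -0.008, "dy": 0, "dz": 0, "twist": 0},
    {"dx": -0.01, "dy": 0, "dz": 0, "twist": 0},
    {"dx": -0.01, "dy": 0, "dz": 0, "twist": 0}
  ]
}}

```text
clock: 5.0
tcp_pos: [570.6, -270.9, 214.7]
tool_rot: [[-0.0, 0.979, -0.203], [0.004, -0.203, -0.979], [-1.0, -0.001, -0.004]]
force: [3.1, 1.8, -3.0]
width: 50.1
```

```bash
python3 snap.py 7 wrist side; python3 -c "
import cv2
im=cv2.imread('pics/wrist7.png')[215:350,150:370]; cv2.imwrite('pics/w7c.png',cv2.resize(im,None,fx=3.6,fy=3.6,interpolation=cv2.INTER_CUBIC))
im=cv2.imread('pics/side7.png')[195:285,235:335]; cv2.imwrite('pics/side7c.png',cv2.resize(im,None,fx=6,fy=6,interpolation=cv2.INTER_CUBIC))"
```

```text
5.0 [ 570.6 -270.9  214.7] [ 3.1  1.8 -3. ] 50.1
[[-0.0004, 0.9792, -0.2029], [0.0041, -0.2029, -0.9792], [-1.0, -0.0013, -0.0039]] [-25.4  36.2   5.5  59.5   0.2 166.3]
```

View pics/w7c.png

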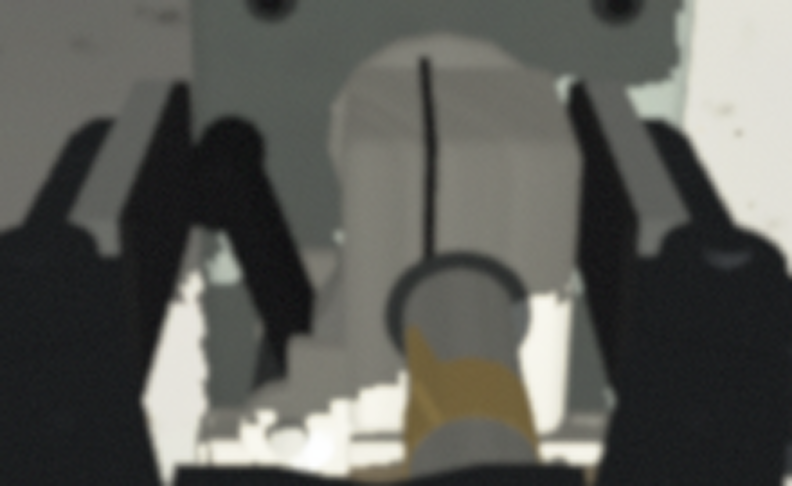

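View pics/side7c.png

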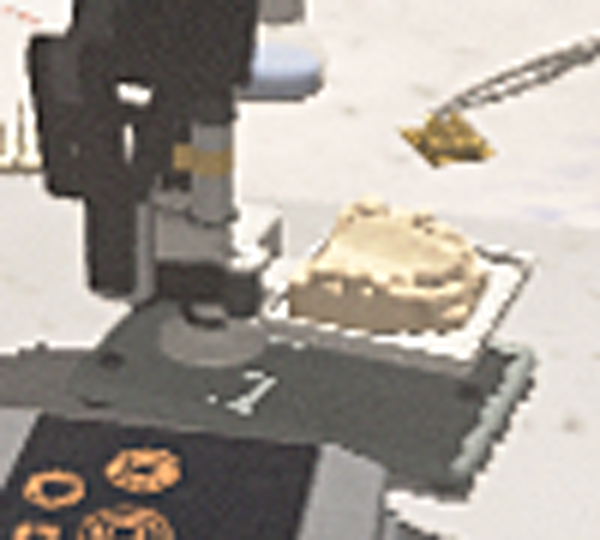

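Emit:
{"op": "apply_moves", "data": {
  "increments": [
    {"dx": -0.002, "dy": 0, "dz": 0, "twist": 0},
    {"dx": -0.004, "dy": 0, "dz": 0, "twist": 0},
    {"dx": -0.006, "dy": 0, "dz": 0, "twist": 0},
    {"dx": -0.008, "dy": 0, "dz": 0, "twist": 0},
    {"dx": -0.01, "dy": 0, "dz": 0, "twist": 0},
    {"dx": -0.012, "dy": 0, "dz": 0, "twist": 0},
    {"dx": -0.012, "dy": 0, "dz": 0, "twist": 0}
  ]
}}

```text
clock: 5.8
tcp_pos: [570.5, -270.9, 227.0]
tool_rot: [[-0.0, 0.979, -0.203], [0.004, -0.203, -0.979], [-1.0, -0.001, -0.004]]
force: [2.8, 1.7, -3.3]
width: 50.3
```

```bash
python3 snap.py 8 wrist side; python3 -c "
import cv2
im=cv2.imread('pics/wrist8.png')[215:350,150:370]; cv2.imwrite('pics/w8c.png',cv2.resize(im,None,fx=3.6,fy=3.6,interpolation=cv2.INTER_CUBIC))
im=cv2.imread('pics/side8.png')[205:265,240:310]; cv2.imwrite('pics/side8c.png',cv2.resize(im,None,fx=10,fy=10,interpolation=cv2.INTER_CUBIC))"
```

```text
5.8 [ 570.5 -270.9  227. ] [ 2.8  1.7 -3.3] 50.3
[[-0.0003, 0.9792, -0.2029], [0.0041, -0.2029, -0.9792], [-1.0, -0.0011, -0.0039]] [-25.4  35.5   6.3  60.9   0.2 166.3]
```

View pics/w8c.png

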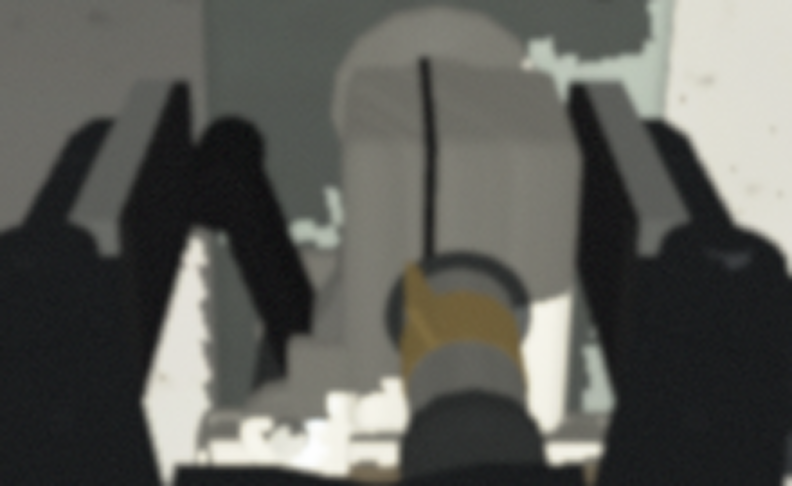

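View pics/side8c.png

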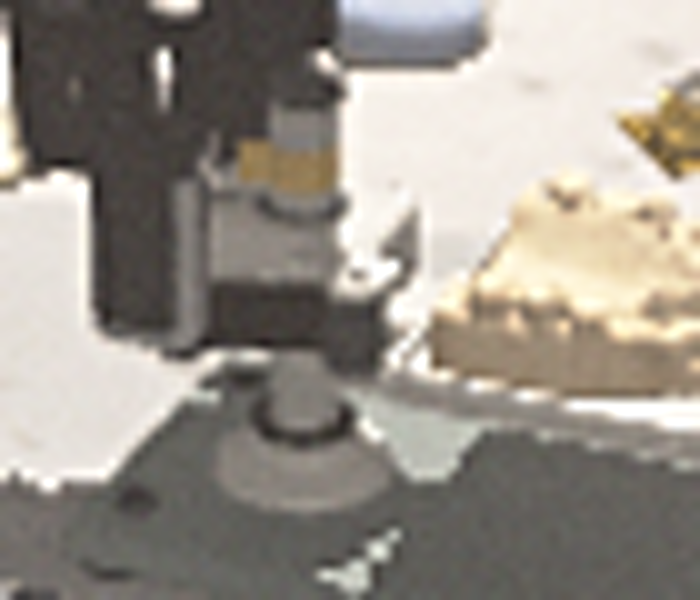

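```bash
python3 - <<'E'
from h import *; import json
a=np.radians(-11.7); ex=np.array([np.cos(a),np.sin(a)]); c=np.array([554.5,-277.7])
for tag,rows in [(6,{'tapelow':428,'block':268}),(7,{'tapelow':362,'block':268,'tapetop':418}),(8,{'tapelow':292,'block':268,'tapetop':344,'captop?':394})]:
    j=json.load(open(f'pics/wrist{tag}.json')); C=cam('wrist',np.array(j['p']),np.array(j['R']))
    for k,r in rows.items():
        o,v=ray(C,((465+.5)/3.6-.5+150,(r+.5)/3.6-.5+215)); q=c+7*ex
        s=((q-o[:2])@ex)/(v[:2]@ex); print(tag,k,(o+s*v).round(1))
S=cam('side'); vv=np.array([0.213,-.909]);vv/=np.linalg.norm(vv)
q=c-7*vv
for k,uv in [('tapelow',(300,192)),('tapetop',(300,158)),('block',(300,218)),('captop',(307,72))]:
    o,v=ray(S,((uv[0]+.5)/10-.5+240,(uv[1]+.5)/10-.5+205)); s=((q-o[:2])@vv)/(v[:2]@vv); print('side',k,(o+s*v).round(1))
E
```

```text
6 tapelow [ 561.6 -277.9   79.8]
6 block [ 561.2 -279.7   52.5]
7 tapelow [ 561.5 -278.5   80. ]
7 block [ 561.2 -279.7   62.7]
7 tapetop [ 561.6 -278.    88.6]
8 tapelow [ 561.3 -279.4   79.8]
8 block [ 561.2 -279.8   74.9]
8 tapetop [ 561.4 -278.8   89.3]
8 captop? [ 561.5 -278.2   97.3]
side tapelow [ 552.9 -270.9   79.5]
side tapetop [ 552.9 -270.9   86.9]
side block [ 552.9 -270.9   73.8]
side captop [ 551.6 -271.2  105.5]
```

```bash
python3 - <<'E'
from h import *; import json
a=np.radians(-11.7); ex=np.array([np.cos(a),np.sin(a)]); c=np.array([554.5,-277.7])
for tag,rows in [(6,[(460,137,24),(460,62,24),(460,268,7),(460,252,11)]),(8,[(460,137,24),(460,62,24)])]:
    j=json.load(open(f'pics/wrist{tag}.json')); C=cam('wrist',np.array(j['p']),np.array(j['R']))
    for u,r,x in rows:
        o,v=ray(C,((u+.5)/3.6-.5+150,(r+.5)/3.6-.5+215)); q=c+x*ex
        s=((q-o[:2])@ex)/(v[:2]@ex); print(tag,u,r,(o+s*v).round(1))
S=cam('side'); 
# foot corners check: project known stand points in side and print with carrier at lift 22.5
a=np.radians(-11.7);M=np.array([[np.cos(a),-np.sin(a)],[np.sin(a),np.cos(a)]])
P=lambda x,y,z:np.r_[c+M@[x,y],z]
for k,X in dict(captop=P(0,0,100),foot_bl=P(37,42,12),foot_nl=P(-105,42,12),foot_nr=P(-105,-42,12),tabl=P(-101,37,38)).items(): print(k,proj(S,X).round(1), ((proj(S,X)[0]-[235,195])*6).round(0))
E
```

```text
6 460 137 [ 578.  -282.4   50.7]
6 460 62 [ 577.8 -283.8   28.8]
6 460 268 [ 561.4 -279.1   52.5]
6 460 252 [ 565.3 -279.7   55.1]
8 460 137 [ 578.  -282.4   73.1]
8 460 62 [ 577.7 -283.8   51.3]
captop [[269.4 212.9]] [207. 107.]
foot_bl [[244.3 257.7]] [ 56. 376.]
foot_nl [[312.5 273.2]] [465. 469.]
foot_nr [[324.2 252.4]] [535. 344.]
tabl [[311.9 259.5]] [462. 387.]
```

Emit:
{"op": "apply_moves", "data": {
  "increments": [
    {"dx": -0.002, "dy": 0, "dz": 0, "twist": 0},
    {"dx": -0.004, "dy": 0, "dz": 0, "twist": 0},
    {"dx": -0.005, "dy": 0, "dz": 0, "twist": 0},
    {"dx": -0.0055, "dy": 0, "dz": 0, "twist": 0},
    {"dx": -0.0055, "dy": 0, "dz": 0, "twist": 0},
    {"dx": -0.0055, "dy": 0, "dz": 0, "twist": 0},
    {"dx": -0.0055, "dy": 0, "dz": 0, "twist": 0}
  ]
}}

```text
clock: 6.6
tcp_pos: [570.5, -270.9, 232.2]
tool_rot: [[-0.0, 0.979, -0.203], [0.004, -0.203, -0.979], [-1.0, -0.001, -0.004]]
force: [3.4, 2.6, -3.0]
width: 50.6
```

```bash
python3 snap.py 9 wrist side; python3 -c "
import cv2
im=cv2.imread('pics/wrist9.png')[215:350,150:370]; cv2.imwrite('pics/w9c.png',cv2.resize(im,None,fx=3.6,fy=3.6,interpolation=cv2.INTER_CUBIC))
im=cv2.imread('pics/side9.png')[205:265,240:310]; cv2.imwrite('pics/side9c.png',cv2.resize(im,None,fx=10,fy=10,interpolation=cv2.INTER_CUBIC))"
```

```text
6.6 [ 570.5 -270.9  232.2] [ 3.4  2.6 -3. ] 50.6
[[-0.0004, 0.9792, -0.2028], [0.0041, -0.2028, -0.9792], [-1.0, -0.0012, -0.0039]] [-25.4  35.2   6.7  61.6   0.2 166.3]
```

View pics/w9c.png

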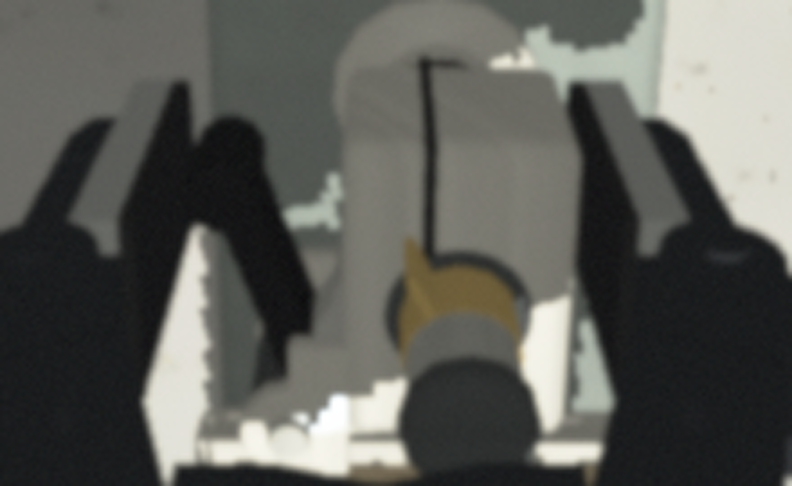

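View pics/side9c.png

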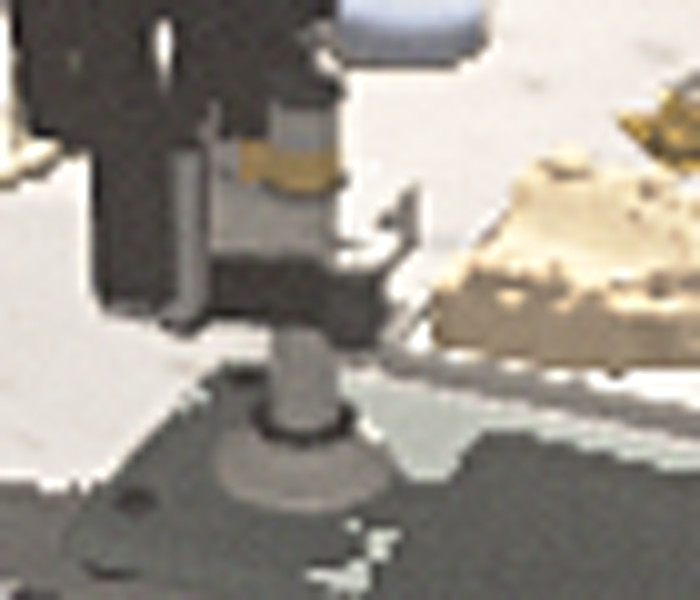

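```bash
python3 - <<'E'
from h import *; import json
a=np.radians(-11.7); ex=np.array([np.cos(a),np.sin(a)]); c=np.array([554.5,-277.7])
for tag,rows in [(6,[(428)]),(7,[362,418]),(8,[292,344]),(9,[265,314])]:
    im=cv2.imread(f'pics/wrist{tag}.png').astype(int); col=round((465.5)/3.6-.5+150)
    sat=im[:,col,2]-im[:,col,0]; idx=[(r,int(sat[r])) for r in range(280,338)]
    print(tag,[x for x in idx if x[1]>8])
    j=json.load(open(f'pics/wrist{tag}.json')); C=cam('wrist',np.array(j['p']),np.array(j['R']))
    for r in rows:
        o,v=ray(C,(col,(r+.5)/3.6-.5+215)); q=c+7.3*ex
        s=((q-o[:2])@ex)/(v[:2]@ex); print(tag,r,(o+s*v).round(1))
E
```

```text
6 [(280, 9), (281, 10), (282, 11), (331, 11), (332, 23), (333, 40), (334, 52), (335, 57), (336, 59), (337, 57)]
6 428 [ 561.9 -278.    80.1]
7 [(280, 10), (281, 9), (282, 10), (313, 15), (314, 32), (315, 48), (316, 52), (317, 54), (318, 54), (319, 55), (320, 53), (321, 54), (322, 54), (323, 55), (324, 54), (325, 55), (326, 55), (327, 55), (328, 54), (329, 51), (330, 39), (331, 23), (332, 11)]
7 362 [ 561.8 -278.7   80.4]
7 418 [ 561.9 -278.1   88.9]
8 [(280, 9), (281, 9), (294, 10), (295, 24), (296, 41), (297, 50), (298, 53), (299, 53), (300, 52), (301, 53), (302, 53), (303, 54), (304, 53), (305, 52), (306, 53), (307, 52), (308, 49), (309, 35), (310, 19), (311, 9)]
8 292 [ 561.6 -279.5   80.2]
8 344 [ 561.7 -278.9   89.7]
9 [(280, 9), (281, 9), (283, 9), (288, 17), (289, 34), (290, 48), (291, 52), (292, 53), (293, 54), (294, 53), (295, 53), (296, 52), (297, 54), (298, 54), (299, 52), (300, 49), (301, 35), (302, 17), (303, 9)]
9 265 [ 561.5 -279.9   80. ]
9 314 [ 561.6 -279.2   89.6]
```

```bash
python3 -c "
import cv2,numpy as np
a=[cv2.resize(cv2.imread(f'pics/side{t}.png')[212:252,255:285],None,fx=12,fy=12,interpolation=cv2.INTER_NEAREST) for t in (7,9)]
cv2.imwrite('pics/cmp.png',np.hstack(a))
a=[cv2.resize(cv2.imread(f'pics/wrist{t}.png')[250:312,245:315],None,fx=5.6,fy=5.6,interpolation=cv2.INTER_NEAREST) for t in (6,9)]
b=np.hstack(a); b=np.clip(b.astype(float)*1.6,0,255).astype(np.uint8); cv2.imwrite('pics/cmpw.png',b)"
```

```text
(no output)
```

View pics/cmp.png

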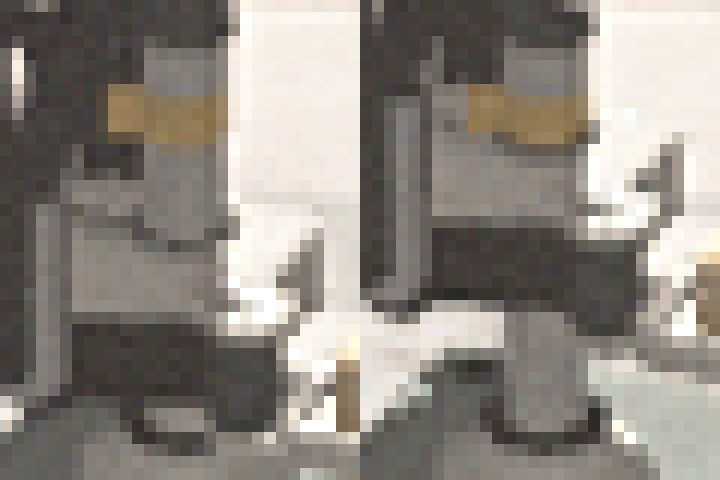

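View pics/cmpw.png

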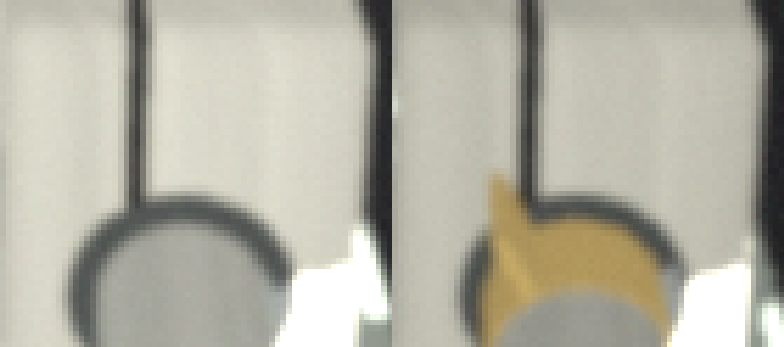

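Emit:
{"op": "apply_moves", "data": {
  "increments": [
    {"dx": 0, "dy": 0, "dz": 0, "twist": 0},
    {"dx": 0, "dy": 0, "dz": 0, "twist": 0},
    {"dx": 0, "dy": 0, "dz": 0, "twist": 0},
    {"dx": 0, "dy": 0, "dz": 0, "twist": 0},
    {"dx": 0, "dy": 0, "dz": 0, "twist": 0}
  ]
}}

```text
clock: 7.2
tcp_pos: [570.5, -270.9, 232.2]
tool_rot: [[-0.0, 0.979, -0.203], [0.004, -0.203, -0.979], [-1.0, -0.001, -0.004]]
force: [2.3, 2.3, -3.1]
width: 50.4
```

Emit:
{"op": "apply_moves", "data": {
  "increments": [
    {"dx": -0.0002, "dy": 0, "dz": 0.0006, "twist": 0},
    {"dx": -0.0004, "dy": 0, "dz": 0.0013, "twist": 0},
    {"dx": -0.0004, "dy": 0, "dz": 0.0013, "twist": 0},
    {"dx": -0.0004, "dy": 0, "dz": 0.0013, "twist": 0}
  ],
  "hand": -0.12,
  "squeeze": 25
}}

```text
clock: 7.6
tcp_pos: [570.3, -272.2, 232.6]
tool_rot: [[-0.0, 0.979, -0.203], [0.004, -0.203, -0.979], [-1.0, -0.001, -0.004]]
force: [2.5, 1.0, -3.4]
width: 47.6
```

Emit:
{"op": "apply_moves", "data": {
  "increments": [
    {"dx": -0.0002, "dy": 0, "dz": 0.0006, "twist": 0},
    {"dx": -0.0004, "dy": 0, "dz": 0.0012, "twist": 0},
    {"dx": -0.0004, "dy": 0, "dz": 0.0012, "twist": 0},
    {"dx": -0.0004, "dy": 0, "dz": 0.0012, "twist": 0}
  ],
  "hand": -0.06,
  "squeeze": 25
}}

```text
clock: 8.0
tcp_pos: [570.1, -273.4, 233.0]
tool_rot: [[-0.0, 0.979, -0.203], [0.004, -0.203, -0.979], [-1.0, -0.001, -0.004]]
force: [2.7, -0.6, -3.2]
width: 45.8
```

Emit:
{"op": "apply_moves", "data": {
  "increments": [
    {"dx": -0.0002, "dy": 0, "dz": 0.0006, "twist": 0},
    {"dx": -0.0004, "dy": 0, "dz": 0.0012, "twist": 0},
    {"dx": -0.0004, "dy": 0, "dz": 0.0012, "twist": 0},
    {"dx": -0.0004, "dy": 0, "dz": 0.0012, "twist": 0}
  ],
  "hand": 0.0,
  "squeeze": 30
}}

```text
clock: 8.4
tcp_pos: [569.9, -274.6, 233.4]
tool_rot: [[-0.0, 0.979, -0.203], [0.004, -0.203, -0.979], [-1.0, -0.001, -0.004]]
force: [3.5, -0.1, -3.7]
width: 42.9
```

```bash
python3 snap.py 10 wrist; python3 -c "
import cv2
im=cv2.imread('pics/wrist10.png')[215:350,150:370]; cv2.imwrite('pics/w10c.png',cv2.resize(im,None,fx=3.6,fy=3.6,interpolation=cv2.INTER_CUBIC))"
```

```text
8.4 [ 569.9 -274.6  233.4] [ 3.5 -0.1 -3.7] 42.9
[[-0.0002, 0.9792, -0.203], [0.004, -0.203, -0.9792], [-1.0, -0.001, -0.0039]] [-25.8  35.2   6.9  61.8   0.2 165.9]
```

View pics/w10c.png

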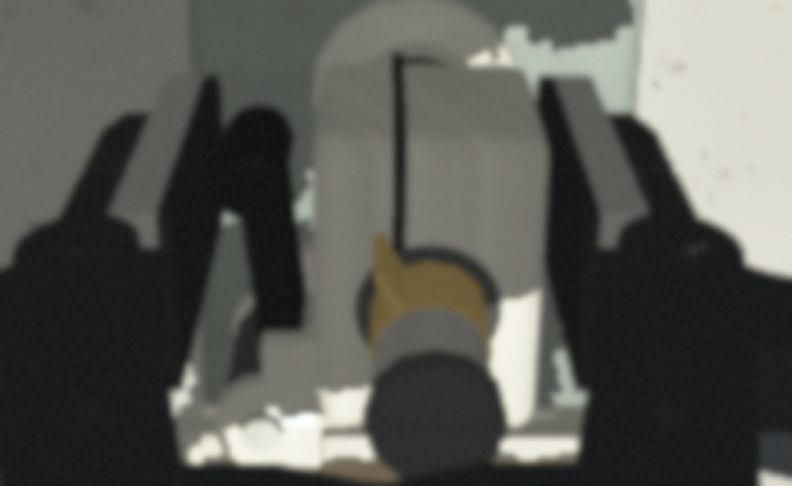

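Emit:
{"op": "apply_moves", "data": {
  "increments": [
    {"dx": -0.0002, "dy": 0, "dz": 0.0006, "twist": 0},
    {"dx": -0.0004, "dy": 0, "dz": 0.0013, "twist": 0},
    {"dx": -0.0004, "dy": 0, "dz": 0.0013, "twist": 0},
    {"dx": -0.0004, "dy": 0, "dz": 0.0013, "twist": 0}
  ],
  "hand": 0.06,
  "squeeze": 35
}}

```text
clock: 8.85
tcp_pos: [569.6, -275.8, 233.6]
tool_rot: [[-0.0, 0.979, -0.203], [0.004, -0.203, -0.979], [-1.0, -0.001, -0.004]]
force: [3.3, -1.9, -5.1]
width: 40.2
```

Emit:
{"op": "apply_moves", "data": {
  "increments": [
    {"dx": 0, "dy": 0, "dz": 0.0003, "twist": 0},
    {"dx": 0, "dy": 0, "dz": 0.0003, "twist": 0},
    {"dx": 0, "dy": 0, "dz": 0.0003, "twist": 0},
    {"dx": 0, "dy": 0, "dz": 0.0003, "twist": 0}
  ],
  "hand": 0.15,
  "squeeze": 35
}}

```text
clock: 9.25
tcp_pos: [569.4, -276.7, 233.8]
tool_rot: [[-0.0, 0.979, -0.204], [0.003, -0.204, -0.979], [-1.0, -0.001, -0.003]]
force: [1.2, -5.7, -3.3]
width: 37.6
```

```bash
python3 snap.py 11 wrist side; python3 -c "
import cv2
im=cv2.imread('pics/wrist11.png')[215:350,150:370]; cv2.imwrite('pics/w11c.png',cv2.resize(im,None,fx=3.6,fy=3.6,interpolation=cv2.INTER_CUBIC))
im=cv2.imread('pics/side11.png')[195:285,235:335]; cv2.imwrite('pics/side11c.png',cv2.resize(im,None,fx=6,fy=6,interpolation=cv2.INTER_CUBIC))"
```

```text
9.25 [ 569.4 -276.7  233.8] [ 1.2 -5.7 -3.3] 37.6
[[-0.0004, 0.9791, -0.2036], [0.0027, -0.2036, -0.9791], [-1.0, -0.0009, -0.0025]] [-2.590e+01  3.530e+01  7.000e+00  6.180e+01  1.000e-01  1.658e+02]
```

View pics/w11c.png

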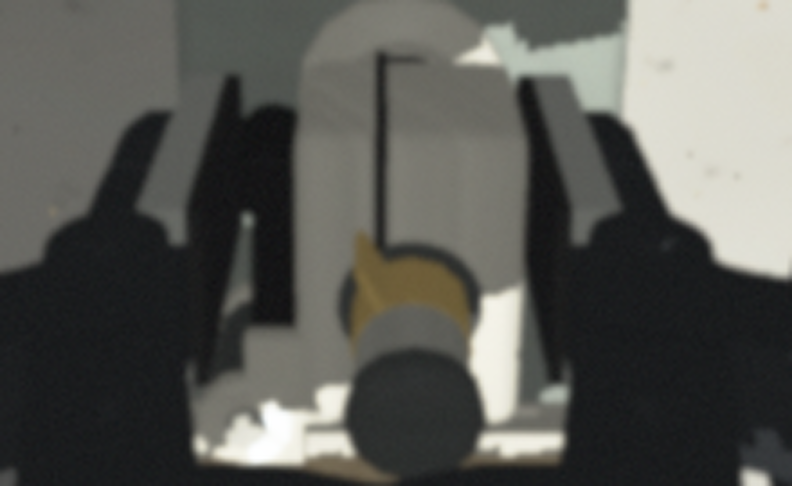

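View pics/side11c.png

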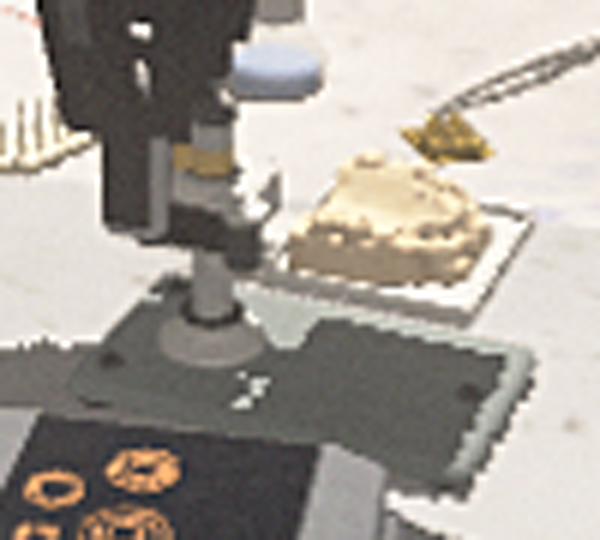

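Emit:
{"op": "apply_moves", "data": {
  "increments": [
    {"dx": 0, "dy": 0, "dz": 0.0, "twist": 0},
    {"dx": 0, "dy": 0, "dz": 0.0, "twist": 0},
    {"dx": 0, "dy": 0, "dz": 0.0, "twist": 0},
    {"dx": 0, "dy": 0, "dz": 0.0, "twist": 0},
    {"dx": 0, "dy": 0, "dz": 0.0, "twist": 0},
    {"dx": 0, "dy": 0, "dz": 0.0, "twist": 0}
  ],
  "hand": 0.4,
  "squeeze": 40
}}

```text
clock: 9.95
tcp_pos: [569.4, -276.7, 233.9]
tool_rot: [[-0.0, 0.979, -0.204], [0.003, -0.204, -0.979], [-1.0, -0.001, -0.002]]
force: [1.2, -3.4, -3.2]
width: 37.2
```

```bash
python3 snap.py 12 wrist side; python3 -c "
import cv2
im=cv2.imread('pics/wrist12.png')[215:350,150:370]; cv2.imwrite('pics/w12c.png',cv2.resize(im,None,fx=3.6,fy=3.6,interpolation=cv2.INTER_CUBIC))
im=cv2.imread('pics/side12.png')[195:285,235:335]; cv2.imwrite('pics/side12c.png',cv2.resize(im,None,fx=6,fy=6,interpolation=cv2.INTER_CUBIC))"
```

```text
9.95 [ 569.4 -276.7  233.9] [ 1.2 -3.4 -3.2] 37.2
[[-0.0004, 0.9791, -0.2036], [0.0025, -0.2036, -0.979], [-1.0, -0.0009, -0.0024]] [-2.590e+01  3.530e+01  7.000e+00  6.190e+01  1.000e-01  1.658e+02]
```

View pics/w12c.png

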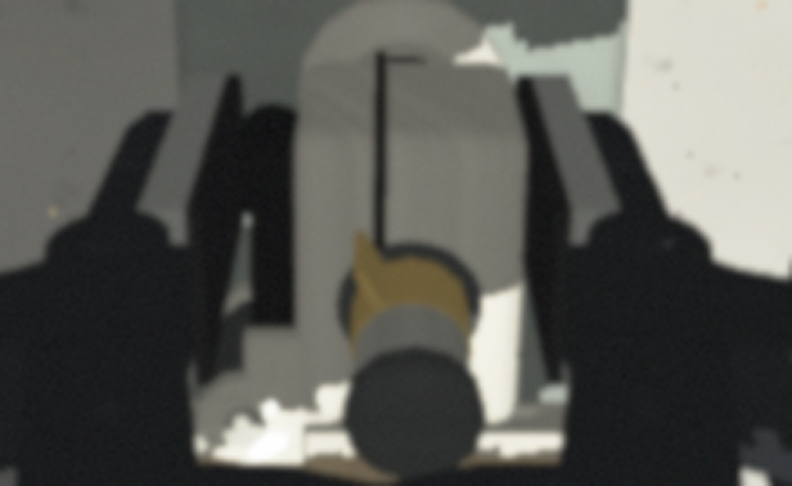

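View pics/side12c.png

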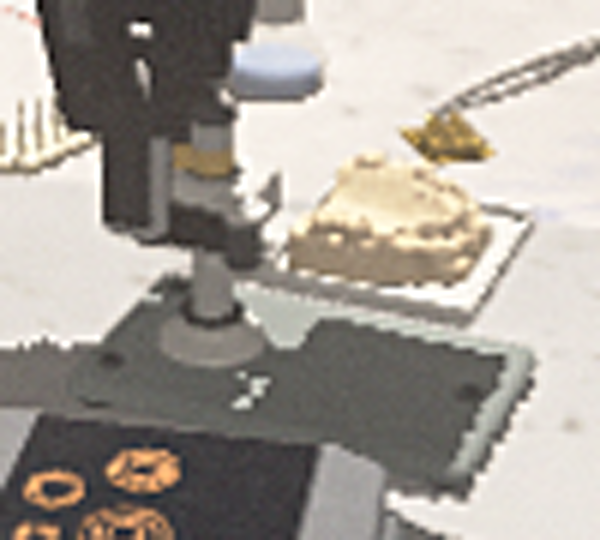

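```bash
python3 -c "
from rig import bot
print(bot.job_done()); s=bot.state(); print(s['clock'],s['tcp_pos'],s['force'],s['width'])"
```

```text
the job is handed in; nothing more can be done
None
the job is handed in; nothing more can be done
```

I raised the carrier about 27.7 mm, so the top of its block is roughly 77.7 mm above the bench. I held it there for over 0.6 s with the lever open at about 0.3 rad. I then squeezed the lever shut in small steps, moving the arm to follow the grip, and handed in at about 10 s still gripping with a 40 N squeeze setting.

**Last checks before handing in:**
- **Height:** in the wrist and side pictures the tape's lower edge meets the block top. It looked the same before and after shutting, with no visible slip.
- **Lever:** it lies along the block, and the fingers stopped closing although the command went on well past that point.
- **Model:** it sits flat on its table, and nothing came near the tape roll, wax jar or spirit burner.

**What disagreed:**
- **Finger opening:** it read 37.2 mm, not the nominal 40 mm. I put this down to the pads or fingers giving under load.
- **Tape height:** raw estimates from the two cameras differed by about 2 mm (77.5 to 79.5 mm). I relied on seeing the tape meet the block.

The hand-in call gave no verdict, and I could not read the state afterwards.

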